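# Snap the terminal cap onto the bare battery post and keep it pressed

### The job

Pick up the tall ribbed insulating cap from the rubber mat and press it, open end down, onto the one bare terminal post of the battery pack until it snaps over the post's detents. After the click keep pressing, so that the cap stays upright and the sprung ring beneath it is squeezed firmly down, and finish there, still pressing on the cap without letting up; leave the other loose things where they are.

Things in the scene. Friction and masses are not known exactly. Their poses are not given: they have to be found in the camera images.
- cap: the loose snap cap: plain grey plastic hollow cylinder, 35 mm outside diameter, 42 mm tall, fine upright ribs, flat solid top (upper 10 mm solid), a flat black disc on the top; stands open end down on the mat; about 40 g. Origin at the centre of its open lower end, z up through the top. Mouth: a lip 23 mm inside diameter and 3 mm high; above it the bore is 29 mm wide and 32 mm deep from the mouth
- post: the bare steel terminal post, fixed upright on the pack in a row with two posts that already wear caps (75 mm to the next post): 20 mm diameter, its top 36 mm above the origin and tapered over the last 7 mm to 8 mm diameter. Origin on the pack's top surface at the post's axis, z up
- balls (a point): on the bare post's axis, 20 mm above its origin, level with the centres of four spring-loaded steel balls that stand out to 27 mm across. The cap's mouth meets them 4 mm above this point; the push peaks at about 10 N some 2 mm lower, falls to nothing about 1 mm below this point, then the balls snap out over the lip and draw the cap down (click); 8 mm below it the mouth meets the ring
- ring (a joint): the sprung black ring round the foot of the bare post, 40 mm diameter, top 12 mm above the post's origin when free. Value: how far it is pushed down, m, 0 to 0.004 (stop). About 3 N start it, then 2.5 N per mm: 8 N at 2 mm, 13 N at 4 mm; beyond the stop it is rigid
- pack: the battery pack, fixed: grey modules between pale end plates, 250 mm (x) by 240 mm (y) by 100 mm tall. Origin at the centre of its underside. The three posts stand in a row along its y, at x = -75 mm and y = -75, 0 and 75 mm (which of the three is bare varies); two black rods along y at x = -24 and 24 mm stand 13 mm above its top
- mat: flat black rubber mat, fixed, 180 x 180 x 6 mm, origin at the centre of its underside; carries the cap, the plug and the spacer about 105 mm apart
- plug: bystander on the mat: squat grey stepped plug, 46 mm diameter, 18 mm tall, origin at the centre of its underside
- spacer: bystander on the mat: bare aluminium tube spacer, 28 mm diameter, 22 mm tall, origin at the centre of its underside
- socket: bystander standing on the far half of the pack: steel socket, 24 mm diameter, 30 mm tall
- driver: bystander: screwdriver with black handle lying on the bench to the right of the mat
- bottle: bystander: clear bottle, 52 mm diameter, 150 mm tall, beyond the mat to the right
- busbar: bystander: flat copper bar 100 x 22 x 5 mm lying beyond the mat
- wrench: bystander: steel wrench lying on the bench to the left of the pack
- jar: bystander: white jar 60 mm diameter, 70 mm tall, on the far left
There are look-alikes about, which are no part of the job. Leave any red look-alike of the cap alone.

How it is judged (in metres and radians):
On the way, in this order (a step that is already met when the one before it is completed fails the run):
1. the cap is lifted clear of the mat and the pack (height (world z) of cap above 0.112 m), for 0.1 s.
2. the cap has snapped over the balls of the bare post (z of cap in the frame of post below 0.0145 m and horizontal distance between cap and post below 0.004 m and angle between cap's own z axis and vertical below 0.12 rad), for 0.1 s.
At the end, for the whole second after the job is handed in: Through the last second the cap is snapped onto the bare post, within 4 mm of its axis and 7 degrees of upright, still (under 20 mm/s), and the robot, touching the cap with over 2 N, keeps pressing so that the sprung ring stays over 1.5 mm down (about 7 N) (z of cap in the frame of post below 0.0118 m and horizontal distance between cap and post below 0.004 m and angle between cap's own z axis and vertical below 0.12 rad and value of joint ring above 0.0015 m and linear speed of cap below 0.02 m/s and contact force between any of the fingers, the arm and cap above 2 N); the arm keeps its last pose, push and grip.
It fails at once if a bystander is pushed more than 30 mm from its place (distance of any of plug, spacer, socket, driver, bottle, busbar, wrench, jar from where it was at the start of the episode above 0.03 m).
It also fails if it takes over 45 s, if anything falls off the work surface, if the arm or the gripper's body presses on something with over 40 N, if the wrist force passes 120 N, or if a joint passes its speed limit or range.

### The arm

A 6-joint arm with a two-finger parallel gripper is mounted at the origin on the work surface. World frame = base frame: x ahead of the robot, y to its left, z up, the work surface at z = 0. Lengths are in m, angles in degrees, forces in N, time in s.
With the tool pointing down it reaches from about 0.3 to 0.75 m from the base axis. Payload 8.5 kg.
Tool frame: the origin (TCP) lies on the centre line of the jaws, within the pads' length; the fingertips stand 19 mm ahead of it and the grasp point (between the pads) is the TCP (env.tcp_to_tips is the z of the fingertips in the tool frame, in m); z points along the fingers, y is the line along which they close (so a half turn about z gives the same grasp; the last joint's range is limited). The gripper opens to 85 mm and grips with 20 to 120 N. Pads are 22 mm wide; open, the fingers measure 114 mm over their backs; the gripper's body (76 mm by 85 mm) begins 54 mm behind the grasp point. The pads swing forward as they close: fully open they stand 13 mm farther back than shut.
Start: joints at [62.722, 21.807, 74.336, -0, 83.858, -12.336], TCP at [0.142, 0.531, 0.217] pointing down, gripper open.
Joint ranges: [-178.18, 178.18], [-50.72, 133.34], [12.68, 142.11], [-81.47, 261.47], [9.98, 163.14], [-165.26, 165.26]. Speed limits (degrees/s): [136.94, 136.94, 180, 180, 180, 180].

### API

Orientations are given as a 3x3 rotation matrix whose columns are the frame's x, y, z axes.
In Python, from rig import env gives the robot as it stands.
- The arm moves only by the tool servo_tool, never from a script. Its argument "steps" is a list of rows, each an object of numbers: "tx", "ty", "tz": the shift along the world's x, y, z in cm; "yaw": the turn about the world's z in degrees; "claw": the finger opening in cm, from 0 to 8.54. In form: [{"tx": .., "ty": .., "tz": .., "yaw": .., "claw": ..}, ...]. A call has 1 to 20 rows; each row shifts and turns the commanded pose from where the row before left it; what a row does not reach is not made up. A row lasts 1/10 s, in which the tool goes at most 50 mm and 8.59 degrees, less where a joint would pass 70% of its speed; a pose out of reach is approached as far as the arm can. A call with a gripper value outside its range is refused whole. The fingers move at their own pace and stop on an object; "newtons" is the grip in N (left out, the last holds). Time passes only in rows, so rows that do not move let the fingers close. It gives the time, the measured TCP pose, the force, the opening and the grip force at its end, in the units of the state.
- env.observe(): the state, without advancing time (a new reading comes with each control period).
- env.get_image(name): name is "side" or "top" or "wrist"; returns (picture, depth): 400x640x3 uint8, red, green, blue; 400x640 float32, m along the optical axis (not along the pixel's ray), 0 where there is no reading.
- env.camera_model(name): a dict with "fovy" (degrees; the focal length in pixels is half the picture's height over the tangent of half this angle, whatever the lens; pixels are square), "cx", "cy" (the principal point, pixels), "T" (4x4, takes a point from camera to world coordinates). Camera axes: x right, y down, z forward; pixel columns grow to the right and rows downward; lengths in m; the calibration is good to about 2 mm. A picture is of the moment at which its call begins: read the wrist's pose just before it. camera_model takes no time and is no camera call; for the wrist camera it gives the pose at the moment of the call.
- env.close_job(): hands the job in; it is judged then, once.
The state is a dict: "time_s": time; "q": joint angles; "qvel": joint speeds; "joint_efforts": joint torques, N m; "position": TCP position; "tool_rot": TCP orientation; "ft_force": force on the tool from outside, world axes, zero at the start; "wrist_torque": the same for the moment, N m; "grip_width": finger opening in m; "gripper_force": force on a finger pad.
Only numpy, scipy, OpenCV 4.12 (cv2) and the standard library are available. Lean on these libraries where they do the work, as an engineer would, in place of code of your own. Each camera call takes 0.05 s, during which the arm holds its last target. There are 200 camera calls.

## Working session

There is one attempt and no reset: what is moved stays moved. The work goes in short steps, Python scripts to look and compute and a tool call to move; the robot and the scene stay as the last step left them, time stands still between calls to the robot, and variables do not carry over. Pictures are saved under pics/ and viewed, at most 10 in all, crops included, and the job is handed in when it is done.

Besides the shell and the picture viewer there is one more tool, called after "Call:" in YAML: its name, and indented under it one key for each argument. servo_tool: Moves the arm, as the interface text tells. Its arguments: {"type":"object","properties":{"steps":{"type":"array"},"newtons":{"type":"number"}},"required":["steps"]}

```bash
mkdir -p pics; cat > h.py <<'E'
import numpy as np, cv2
from rig import env
def grab(n,save=None):
    m=env.camera_model(n); im,d=env.get_image(n)
    if save: cv2.imwrite('pics/'+save,im[:,:,::-1])
    return m,im,d
def ray(m,u,v):
    f=200/np.tan(np.radians(m['fovy'])/2); T=np.array(m['T'])
    return T[:3,3],T[:3,:3]@np.array([(u-m['cx'])/f,(v-m['cy'])/f,1.])
def onz(m,u,v,z):
    o,r=ray(m,u,v); return o+r*(z-o[2])/r[2]
def cloud(m,d):
    v,u=np.mgrid[:400,:640]; f=200/np.tan(np.radians(m['fovy'])/2); T=np.array(m['T'])
    return np.stack([(u-m['cx'])/f*d,(v-m['cy'])/f*d,d],-1)@T[:3,:3].T+T[:3,3]
E
python3 - <<'E'
from h import *
for n in ('top','side'):
    m,im,d=grab(n,n+'0.png'); np.savez(n+'0.npz',im=im,d=d,T=m['T'],fovy=m['fovy'],cx=m['cx'],cy=m['cy'])
    print(n,m['fovy'],m['cx'],m['cy'],np.round(m['T'],3).tolist(),(d>0).mean())
s=env.observe();print(s['time_s'],s['tool_rot'],s['ft_force'],s['grip_width'])
E
```

```text
top 45.576237288945094 311.19304291416165 198.1727918163228 [[-0.018, -0.98, 0.199, 0.271], [-1.0, 0.017, -0.008, -0.033], [0.004, -0.199, -0.98, 1.356], [0.0, 0.0, 0.0, 1.0]] 0.996109375
side 51.738954117117274 315.36378270052177 204.78547037022835 [[0.697, -0.473, 0.539, -0.149], [-0.717, -0.437, 0.543, -0.711], [-0.021, -0.765, -0.643, 0.878], [0.0, 0.0, 0.0, 1.0]] 0.9961015625
0.1 [[-9.66185575e-01  2.57846965e-01 -6.14973651e-04]
 [ 2.57847531e-01  9.66184913e-01 -1.16787361e-03]
 [ 2.93045597e-04 -1.28695208e-03 -9.99999129e-01]] [0.63510401 0.1652493  0.01679404] 0.08543957725057232
```

View pics/top0.png

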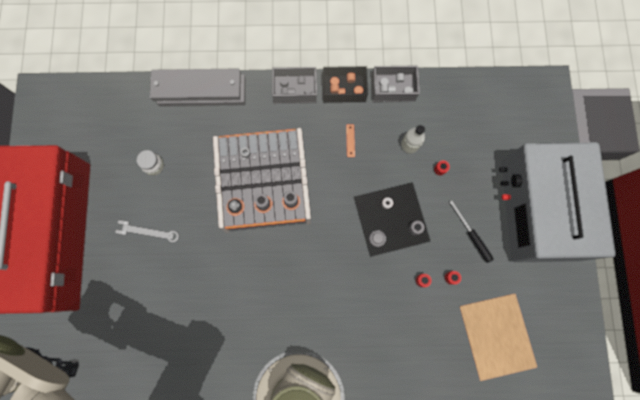

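View pics/side0.png

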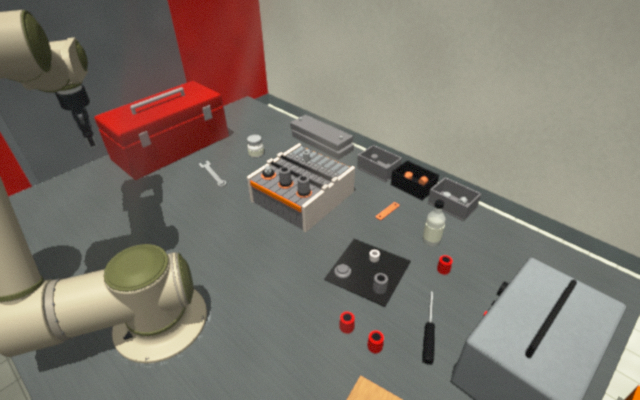

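Top view: mat with cap at about (418,227), plug (378,238), spacer (388,203), and pack posts at (235,205), (262,202), (290,198). The side view agrees. I need enlargements to tell which post is bare.

```bash
python3 - <<'E'
from h import *
L=[]
for n,(u0,v0,w,hh) in (('top',(205,120,250,140)),('side',(235,135,200,170))):
    z=np.load(n+'0.npz'); im=z['im']; d=z['d']; m={k:z[k] for k in('T','fovy','cx','cy')}
    c=cv2.resize(im[v0:v0+hh,u0:u0+w],(780,int(780*hh/w)) if n=='top' else (500,425),interpolation=cv2.INTER_CUBIC)
    cv2.imwrite(f'pics/{n}c.png',c[:,:,::-1])
    P=cloud(m,d)
    # blobs: tall things near pack front row, and on mat
    X,Y,Z=P[...,0],P[...,1],P[...,2]
    for name,M in (('pack',(Z>.118)&(Z<.2)&(X<.7)&(X>.3)),('mat',(Z>.014)&(Z<.09)&(X<.7)&(X>.2)&(abs(Y+.2)<.2))):
        k,l,st,ce=cv2.connectedComponentsWithStats(M.astype(np.uint8))
        for i in range(1,k):
            if st[i,4]>12: 
                q=P[l==i]; print(n,name,ce[i].round(1),st[i,4],q.mean(0).round(4),'zmax',np.percentile(q[:,2],95).round(4))
E
```

```text
top pack [419.2 132.1] 68 [ 0.6926 -0.3353  0.1421] zmax 0.1522
top pack [563.3 201.7] 9590 [ 0.493  -0.685   0.1662] zmax 0.1732
top pack [ 34.8 214.5] 8934 [0.4809 0.6464 0.1828] zmax 0.1949
top pack [245.1 152.1] 55 [0.649  0.1323 0.1283] zmax 0.1342
top pack [290.5 198.5] 175 [0.5154 0.0109 0.1503] zmax 0.1569
top pack [261.9 201.3] 180 [0.5093 0.0848 0.1502] zmax 0.1584
top pack [234.1 205.3] 63 [0.5039 0.1596 0.1296] zmax 0.1371
top mat [409.5 146.5] 164 [ 0.6801 -0.3263  0.0551] zmax 0.0876
top mat [387.5 202.9] 62 [ 0.5229 -0.2602  0.0264] zmax 0.031
top mat [304.2 221.8] 44 [ 0.4694 -0.0227  0.0494] zmax 0.0855
top mat [416.3 227.9] 156 [ 0.4476 -0.334   0.0435] zmax 0.0513
top mat [377.8 238.2] 163 [ 0.4235 -0.2289  0.0206] zmax 0.0271
top mat [423.7 280.5] 159 [ 0.3034 -0.3463  0.0387] zmax 0.0459
side pack [109.3  55.9] 812 [0.5828 1.4254 0.1586] zmax 0.1952
side pack [171.2 111.5] 3656 [0.4666 0.6447 0.1755] zmax 0.1953
side pack [306.  153.4] 46 [0.6495 0.1303 0.1278] zmax 0.1332
side pack [267.9 168.8] 43 [0.5044 0.1552 0.1289] zmax 0.1387
side pack [284.6 174.2] 179 [0.5077 0.079  0.1432] zmax 0.1577
side pack [303.3 183.3] 185 [0.5139 0.004  0.1435] zmax 0.1578
side pack [438. 207.] 91 [ 0.6926 -0.3405  0.1385] zmax 0.1532
side pack [543.9 334.6] 14365 [ 0.4708 -0.7023  0.169 ] zmax 0.174
side mat [322.6 204.2] 1008 [ 0.5625 -0.0291  0.0528] zmax 0.0866
side mat [432.1 232.3] 346 [ 0.6808 -0.3449  0.0535] zmax 0.0869
side mat [374.4 254.8] 92 [ 0.5226 -0.2637  0.0251] zmax 0.0319
side mat [342.4 270.2] 168 [ 0.4214 -0.2338  0.0216] zmax 0.0275
side mat [380.2 282.3] 239 [ 0.445  -0.3416  0.0402] zmax 0.0521
side mat [346.9 320.5] 251 [ 0.3011 -0.3535  0.0375] zmax 0.0461
```

View pics/topc.png

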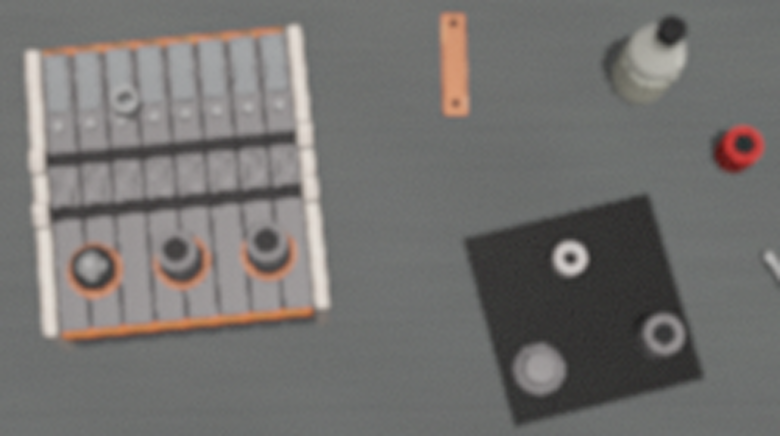

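View pics/sidec.png

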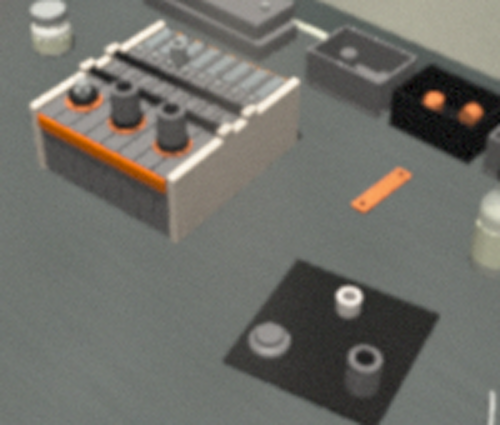

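The bare post is the left one (top view (235,205)), at about (0.503, 0.158). The grey cap is at about (0.446, -0.337) on the mat. I'll move above the cap by way of a point farther out.

Call:
servo_tool:
  steps:
    - {"tx": 3.2, "ty": -2.9}
    - {"tx": 3.2, "ty": -2.9}
    - {"tx": 3.2, "ty": -2.9}
    - {"tx": 3.2, "ty": -2.9}
    - {"tx": 3.2, "ty": -2.9}
    - {"tx": 3.2, "ty": -2.9}
    - {"tx": 3.2, "ty": -2.9}
    - {"tx": 3.2, "ty": -2.9}
    - {"tx": 0.3, "ty": -4.8}
    - {"tx": 0.3, "ty": -4.8}
    - {"tx": 0.3, "ty": -4.8}
    - {"tx": 0.3, "ty": -4.8}
    - {"tx": 0.3, "ty": -4.8}
    - {"tx": 0.3, "ty": -4.8}
    - {"tx": 0.3, "ty": -4.8}
    - {"tx": 0.3, "ty": -4.8}
    - {"tx": 0.3, "ty": -4.8}
    - {"tx": 0.3, "ty": -4.8}
    - {"tx": 0.3, "ty": -4.8}
    - {"tx": 0.3, "ty": -4.8}

```text
invalid input at $.steps[0]: expected keys tx, ty, tz, yaw, claw
```

Call:
servo_tool:
  steps:
    - {"tx": 3.2, "ty": -2.9, "tz": 0, "yaw": 0, "claw": 8.5}
    - {"tx": 3.2, "ty": -2.9, "tz": 0, "yaw": 0, "claw": 8.5}
    - {"tx": 3.2, "ty": -2.9, "tz": 0, "yaw": 0, "claw": 8.5}
    - {"tx": 3.2, "ty": -2.9, "tz": 0, "yaw": 0, "claw": 8.5}
    - {"tx": 3.2, "ty": -2.9, "tz": 0, "yaw": 0, "claw": 8.5}
    - {"tx": 3.2, "ty": -2.9, "tz": 0, "yaw": 0, "claw": 8.5}
    - {"tx": 3.2, "ty": -2.9, "tz": 0, "yaw": 0, "claw": 8.5}
    - {"tx": 3.2, "ty": -2.9, "tz": 0, "yaw": 0, "claw": 8.5}
    - {"tx": 0.3, "ty": -4.8, "tz": 0, "yaw": 0, "claw": 8.5}
    - {"tx": 0.3, "ty": -4.8, "tz": 0, "yaw": 0, "claw": 8.5}
    - {"tx": 0.3, "ty": -4.8, "tz": 0, "yaw": 0, "claw": 8.5}
    - {"tx": 0.3, "ty": -4.8, "tz": 0, "yaw": 0, "claw": 8.5}
    - {"tx": 0.3, "ty": -4.8, "tz": 0, "yaw": 0, "claw": 8.5}
    - {"tx": 0.3, "ty": -4.8, "tz": 0, "yaw": 0, "claw": 8.5}
    - {"tx": 0.3, "ty": -4.8, "tz": 0, "yaw": 0, "claw": 8.5}
    - {"tx": 0.3, "ty": -4.8, "tz": 0, "yaw": 0, "claw": 8.5}
    - {"tx": 0.3, "ty": -4.8, "tz": 0, "yaw": 0, "claw": 8.5}
    - {"tx": 0.3, "ty": -4.8, "tz": 0, "yaw": 0, "claw": 8.5}
    - {"tx": 0.3, "ty": -4.8, "tz": 0, "yaw": 0, "claw": 8.5}
    - {"tx": 0.3, "ty": -4.8, "tz": 0, "yaw": 0, "claw": 8.5}

```text
time_s: 2.1
position: [0.4334, -0.2786, 0.2165]
tool_rot: [[-0.966, 0.258, -0.0], [0.258, 0.966, 0.0], [0.0, 0.0, -1.0]]
ft_force: [0.6, 0.7, 0.1]
grip_width: 0.085
gripper_force: 0.0
```

```bash
python3 - <<'E'
from h import *
m,im,d=grab('wrist','w1.png'); np.savez('w1.npz',im=im,d=d,T=m['T'],fovy=m['fovy'],cx=m['cx'],cy=m['cy'])
print(np.round(m['T'],3).tolist(),m['fovy'])
P=cloud(m,d);X,Y,Z=P[...,0],P[...,1],P[...,2]
M=(Z>.014)&(Z<.09)
k,l,st,ce=cv2.connectedComponentsWithStats(M.astype(np.uint8))
for i in range(1,k):
    if st[i,4]>200:
        q=P[l==i]; t=np.percentile(q[:,2],95); s=q[q[:,2]>t-.006]
        print(ce[i].round(),st[i,4],t.round(4),'top mid',((s.max(0)+s.min(0))/2).round(4),np.ptp(s,axis=0).round(4))
E
```

```text
[[0.258, 0.924, 0.283, 0.361], [0.966, -0.247, -0.075, -0.259], [0.0, 0.292, -0.956, 0.374], [0.0, 0.0, 0.0, 1.0]] 59.09650542970184
[214.  52.] 1629 0.0438 top mid [ 0.3047 -0.3496  0.0414] [0.0347 0.0348 0.0071]
[133.  83.] 1757 0.0437 top mid [ 0.3106 -0.431   0.0415] [0.0342 0.0352 0.0076]
[607. 230.] 12027 0.0861 top mid [ 0.5865 -0.0311  0.085 ] [0.2393 0.0201 0.0099]
[370. 143.] 1441 0.025 top mid [ 0.4238 -0.2303  0.0225] [0.0303 0.0293 0.007 ]
[104. 195.] 2682 0.0262 top mid [ 0.3982 -0.5181  0.024 ] [0.0929 0.0623 0.0076]
[ 31. 273.] 8047 0.0845 top mid [ 0.4829 -0.5993  0.0843] [0.0817 0.007  0.0114]
[274. 198.] 1258 0.0497 top mid [ 0.45   -0.3377  0.0473] [0.0343 0.0342 0.0072]
[363. 240.] 502 0.0289 top mid [ 0.5239 -0.2615  0.0263] [0.0276 0.0274 0.0067]
[250. 351.] 1074 0.0437 top mid [ 0.624  -0.4234  0.0412] [0.0341 0.0346 0.0069]
[334. 366.] 326 0.0328 top mid [ 0.6755 -0.3353  0.0309] [0.0075 0.0279 0.0083]
```

View pics/w1.png

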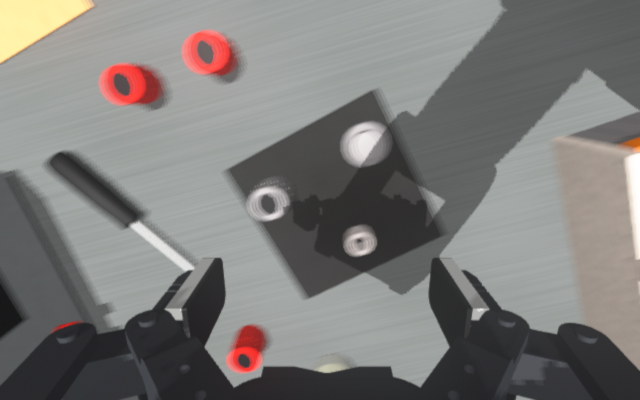

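The wrist view is blurred by leftover motion. It shows the cap at pixel (268,203), i.e. about (0.450, -0.338). I'll move over it, settle and look again.

Call:
servo_tool:
  steps:
    - {"tx": 0.5, "ty": -2.0, "tz": -1.3, "yaw": 0, "claw": 8.5}
    - {"tx": 0.5, "ty": -2.0, "tz": -1.4, "yaw": 0, "claw": 8.5}
    - {"tx": 0.5, "ty": -1.9, "tz": -1.3, "yaw": 0, "claw": 8.5}
    - {"tx": 0, "ty": 0, "tz": 0, "yaw": 0, "claw": 8.5}
    - {"tx": 0, "ty": 0, "tz": 0, "yaw": 0, "claw": 8.5}
    - {"tx": 0, "ty": 0, "tz": 0, "yaw": 0, "claw": 8.5}

```text
time_s: 2.75
position: [0.4489, -0.3349, 0.1774]
tool_rot: [[-0.966, 0.257, 0.0], [0.257, 0.966, -0.0], [-0.001, -0.0, -1.0]]
ft_force: [-0.9, 0.1, -0.1]
grip_width: 0.085
gripper_force: 0.0
```

```bash
python3 - <<'E'
from h import *
print(env.observe()['position'])
m,im,d=grab('wrist','w2.png')
P=cloud(m,d);Z=P[...,2]
k,l,st,ce=cv2.connectedComponentsWithStats(((Z>.014)&(Z<.09)).astype(np.uint8))
for i in range(1,k):
    q=P[l==i]
    if st[i,4]>200 and np.hypot(*(q.mean(0)[:2]-[.448,-.337]))<.03:
        t=np.percentile(q[:,2],95); s=q[q[:,2]>t-.005]; c,r=cv2.minEnclosingCircle(s[:,:2].astype(np.float32))
        print(ce[i].round(),st[i,4],t.round(4),'top mid',((s.max(0)+s.min(0))/2).round(4),np.ptp(s,axis=0).round(4),np.round(c,4),r)
E
```

```text
[ 0.44886758 -0.3349012   0.17739101]
[324. 179.] 1553 0.0497 top mid [ 0.4501 -0.3378  0.048 ] [0.0346 0.0343 0.0058] [ 0.4502 -0.3378] 0.017587309703230858
```

Call:
servo_tool:
  steps:
    - {"tx": 0.1, "ty": -0.3, "tz": -3.0, "yaw": 0, "claw": 8.5}
    - {"tx": 0, "ty": 0, "tz": -3.5, "yaw": 0, "claw": 8.5}
    - {"tx": 0, "ty": 0, "tz": -3.5, "yaw": 0, "claw": 8.5}
    - {"tx": 0, "ty": 0, "tz": -2.5, "yaw": 0, "claw": 8.5}
    - {"tx": 0, "ty": 0, "tz": -1.6, "yaw": 0, "claw": 8.5}
    - {"tx": 0, "ty": 0, "tz": 0, "yaw": 0, "claw": 8.5}
    - {"tx": 0, "ty": 0, "tz": 0, "yaw": 0, "claw": 3.0}
    - {"tx": 0, "ty": 0, "tz": 0, "yaw": 0, "claw": 3.0}
    - {"tx": 0, "ty": 0, "tz": 0, "yaw": 0, "claw": 3.0}
    - {"tx": 0, "ty": 0, "tz": 0, "yaw": 0, "claw": 3.0}
    - {"tx": 0, "ty": 0, "tz": 0, "yaw": 0, "claw": 3.0}
    - {"tx": 0, "ty": 0, "tz": 0, "yaw": 0, "claw": 3.0}
    - {"tx": 0, "ty": 0, "tz": 0, "yaw": 0, "claw": 3.0}
    - {"tx": 0, "ty": 0, "tz": 0, "yaw": 0, "claw": 3.0}
  newtons: 60

```text
time_s: 4.2
position: [0.4498, -0.3386, 0.0357]
tool_rot: [[-0.966, 0.258, -0.0], [0.258, 0.966, 0.0], [0.0, 0.0, -1.0]]
ft_force: [0.7, -0.8, 0.2]
grip_width: 0.0297
gripper_force: 0.0
```

The fingers closed to 29.7 mm with no force, so the cap may not be between the pads. I'll look.

```bash
python3 - <<'E'
from h import *
m,im,d=grab('wrist')
m2,im2,d2=grab('side')
c=cv2.resize(im2[220:330,310:450],(560,440),interpolation=cv2.INTER_CUBIC)
o=np.zeros((440,1200,3),np.uint8); o[:400,:640]=im; o[:,640:]=c
cv2.imwrite('pics/g1.png',cv2.resize(o,(800,293))[:,:,::-1])
print(env.observe()['gripper_force'],env.observe()['grip_width'])
E
```

```text
0.0 0.030142396681147255
```

View pics/g1.png

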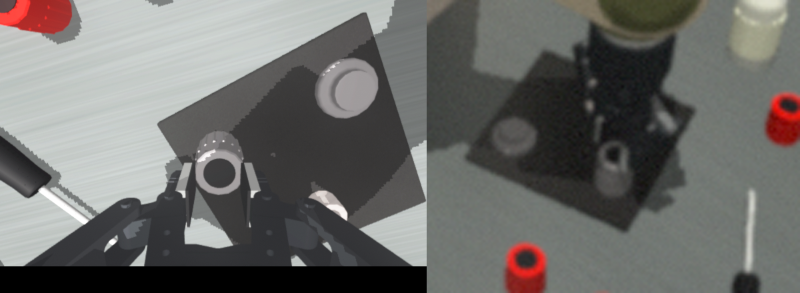

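The wrist view shows the cap still upright, just ahead of the pads on the robot's side. Next I measure where it is.

```bash
python3 - <<'E'
from h import *
s=env.observe();print(s['position'],s['grip_width'],s['gripper_force'],env.tcp_to_tips)
m,im,d=grab('wrist'); f=200/np.tan(np.radians(m['fovy'])/2)
P=cloud(m,d)
Z=P[...,2]; A=(Z>.040)&(Z<.053)
k,l,st,ce=cv2.connectedComponentsWithStats(A.astype(np.uint8))
R=np.array(s['tool_rot'])
for i in range(1,k):
    if st[i,4]>300:
        q=P[l==i]; c,r=cv2.minEnclosingCircle(q[:,:2].astype(np.float32)); print('b',ce[i].round(),st[i,4],np.round(c,4),round(r,4),np.median(q[:,2]).round(4), 'tool',(((q-s['position'])@R).min(0)).round(4),(((q-s['position'])@R).max(0)).round(4))
E
```

```text
[ 0.44979097 -0.33864643  0.03569342] 0.030142396681147255 0.0 0.019
b [20. 17.] 1538 [ 0.3218 -0.4272] 0.0125 0.0422 tool [ 0.0934 -0.1291 -0.0092] [ 0.1072 -0.1078 -0.0043]
b [328. 255.] 4253 [ 0.4498 -0.3382] 0.0181 0.0483 tool [-0.0173 -0.0158 -0.0172] [ 0.0177  0.0167 -0.0043]
```

The cap is centred and hasn't moved. The opening simply stopped at the commanded value, so I'll close further and check the force.

Call:
servo_tool:
  steps:
    - {"tx": 0, "ty": 0, "tz": 0, "yaw": 0, "claw": 0}
    - {"tx": 0, "ty": 0, "tz": 0, "yaw": 0, "claw": 0}
    - {"tx": 0, "ty": 0, "tz": 0, "yaw": 0, "claw": 0}
    - {"tx": 0, "ty": 0, "tz": 0, "yaw": 0, "claw": 0}
  newtons: 60

```text
time_s: 4.75
position: [0.4498, -0.3386, 0.0357]
tool_rot: [[-0.966, 0.258, 0.0], [0.258, 0.966, -0.0], [-0.0, -0.0, -1.0]]
ft_force: [-0.3, -0.6, 0.2]
grip_width: -0.0003
gripper_force: 0.0
```

```bash
python3 - <<'E'
from h import *
s=env.observe()
m,im,d=grab('wrist'); m2,im2,d2=grab('side')
c=cv2.resize(im2[220:330,310:450],(500,400),interpolation=cv2.INTER_CUBIC)
cv2.imwrite('pics/g2.png',np.hstack([im[100:400,150:510],c[50:350,100:500]])[:,:,::-1])
P=(cloud(m,d)-s['position'])@np.array(s['tool_rot'])
for v in range(190,400,15): print(v,[tuple((P[v,u]*1000).round().astype(int).tolist()) for u in (250,290,328,370,410)])
m,im,d=m2,im2,d2;P=cloud(m,d);Z=P[...,2];A=(Z>.03)&(Z<.055)&(np.hypot(P[...,0]-.45,P[...,1]+.338)<.035)
q=P[A];print(len(q),q.mean(0),np.percentile(q,[2,98],axis=0).round(4))
E
```

```text
190 [(21, -42, 29), (21, -20, 30), (21, 1, 30), (21, 24, 29), (21, 46, 31)]
205 [(12, -43, 30), (12, -20, 30), (17, 1, 16), (13, 24, 29), (12, 46, 29)]
220 [(1, -45, 35), (3, -21, 30), (16, 1, -5), (4, 25, 29), (3, 47, 31)]
235 [(-9, -45, 36), (-6, -21, 29), (12, 1, -12), (-6, 25, 30), (-6, 48, 29)]
250 [(-18, -46, 36), (-15, -21, 29), (11, 1, -25), (-15, 25, 30), (-15, 49, 30)]
265 [(-29, -47, 37), (-25, -22, 30), (12, 1, -39), (-25, 26, 30), (-25, 49, 29)]
280 [(-38, -47, 35), (7, -13, -42), (11, 1, -48), (-35, 26, 30), (-35, 50, 30)]
295 [(-49, -48, 36), (12, -12, -59), (7, 1, -51), (12, 14, -59), (-44, 50, 28)]
310 [(13, -22, -68), (11, -11, -67), (2, 1, -53), (12, 13, -67), (12, 25, -67)]
325 [(9, -22, -70), (18, -9, -82), (-4, 1, -53), (17, 11, -81), (10, 24, -72)]
340 [(4, -22, -71), (16, -9, -86), (-11, 1, -52), (16, 11, -86), (5, 24, -71)]
355 [(-1, -23, -71), (17, -8, -91), (-95, 1, 36), (16, 10, -90), (-1, 25, -71)]
370 [(17, -16, -96), (17, -8, -96), (-106, 1, 35), (17, 9, -95), (-6, 25, -71)]
385 [(16, -16, -99), (17, -7, -100), (11, 0, -94), (17, 9, -100), (17, 17, -99)]
126 [ 0.44240641 -0.34288327  0.04423819] [[ 0.4334 -0.3549  0.0305]
 [ 0.4594 -0.3234  0.0533]]
```

View pics/g2.png

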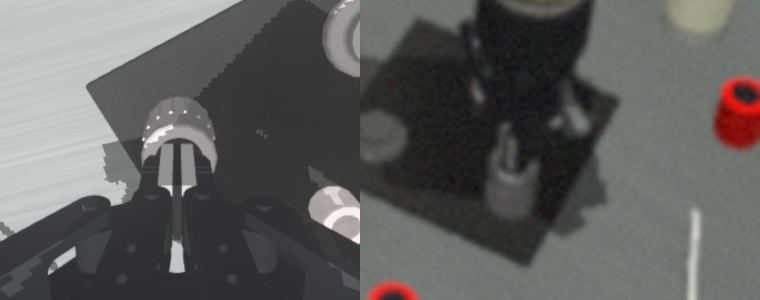

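The wrist depth puts the finger bottoms at the cap's top face, about 13 mm above the TCP, although the tips should be 19 mm below it. I'll check the tip position with the earlier open-finger picture, then raise the tool and measure the tips directly.

```bash
python3 - <<'E'
from h import *
z=np.load('w1.npz'); m={k:z[k] for k in('T','fovy','cx','cy')}; P=cloud(m,z['d'])
R=np.array([[-.966,.258,0],[.258,.966,0],[0,0,-1.]]); Q=(P-[.4334,-.2786,.2165])@R
A=(Q[...,2]<.06)&(z['d']>0)
q=Q[A]; print('open finger lowest',len(q),q[q[:,2]>np.percentile(q[:,2],99)].mean(0).round(4),q[:,2].max())
E
```

```text
open finger lowest 41054 [ 0.0017 -0.001  -0.0306] -0.027244590926298717
```

Call:
servo_tool:
  steps:
    - {"tx": 0, "ty": 0, "tz": 1.5, "yaw": 0, "claw": 0}
    - {"tx": 0, "ty": 0, "tz": 3, "yaw": 0, "claw": 0}
    - {"tx": 0, "ty": 0, "tz": 3, "yaw": 0, "claw": 0}
    - {"tx": 0, "ty": 0, "tz": 0, "yaw": 0, "claw": 0}
    - {"tx": 0, "ty": 0, "tz": 0, "yaw": 0, "claw": 0}
    - {"tx": 0, "ty": 0, "tz": 0, "yaw": 0, "claw": 0}

```text
time_s: 5.45
position: [0.4494, -0.3381, 0.1097]
tool_rot: [[-0.966, 0.258, -0.001], [0.258, 0.966, 0.001], [0.002, 0.001, -1.0]]
ft_force: [0.0, -0.5, -0.9]
grip_width: -0.0002
gripper_force: 0.0
```

```bash
python3 - <<'E'
from h import *
s=env.observe(); m,im,d=grab('wrist','g3.png')
W=cloud(m,d); Q=(W-s['position'])@np.array(s['tool_rot'])
A=(Q[...,2]<.045)&(d>0)&(abs(Q[...,1])<.03)&(abs(Q[...,0])<.03)
q=Q[A]; print('finger low z',np.percentile(q[:,2],[90,98,100]),q[q[:,2]>np.percentile(q[:,2],97)].mean(0).round(4))
Z=W[...,2];B=(Z>.04)&(Z<.055)&(np.hypot(W[...,0]-.45,W[...,1]+.338)<.05)
q=W[B];c,r=cv2.minEnclosingCircle(q[:,:2].astype(np.float32));print('cap',len(q),np.round(c,4),r,np.median(q[:,2]))
E
```

```text
finger low z [-0.05076786 -0.02721592 -0.01753552] [ 0.0091 -0.0001 -0.0252]
cap 2163 [ 0.45   -0.3377] 0.017657971009612083 0.04838007188952409
```

View pics/g3.png

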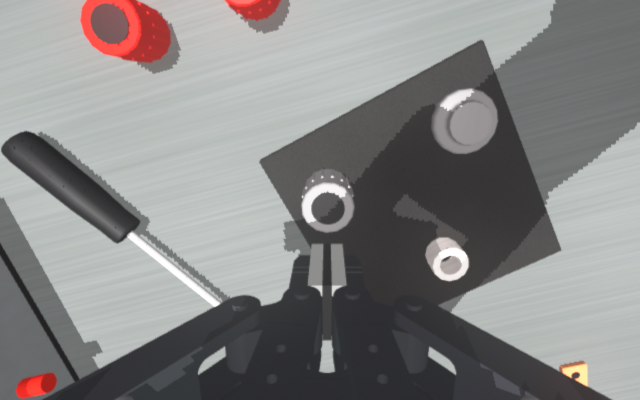

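The tips are clear in this view at (327,245). They sit about 16 mm behind the reported TCP, not 19 mm ahead, so the fingers only closed above the cap. The cap hasn't moved, at (0.450, -0.338). I need to go about 3 cm deeper, so I'll open and descend in stages, watching the force.

Call:
servo_tool:
  steps:
    - {"tx": 0, "ty": 0, "tz": 0, "yaw": 0, "claw": 8.5}
    - {"tx": 0, "ty": 0, "tz": 0, "yaw": 0, "claw": 8.5}
    - {"tx": 0, "ty": 0, "tz": 0, "yaw": 0, "claw": 8.5}
    - {"tx": 0, "ty": 0, "tz": 0, "yaw": 0, "claw": 8.5}
    - {"tx": 0, "ty": 0, "tz": 0, "yaw": 0, "claw": 8.5}
    - {"tx": 0, "ty": 0, "tz": -3, "yaw": 0, "claw": 8.5}
    - {"tx": 0, "ty": 0, "tz": -3, "yaw": 0, "claw": 8.5}
    - {"tx": 0, "ty": 0, "tz": -2, "yaw": 0, "claw": 8.5}
    - {"tx": 0, "ty": 0, "tz": -0.5, "yaw": 0, "claw": 8.5}
    - {"tx": 0, "ty": 0, "tz": 0, "yaw": 0, "claw": 8.5}

```text
time_s: 6.5
position: [0.4498, -0.3386, 0.0256]
tool_rot: [[-0.966, 0.258, -0.001], [0.258, 0.966, 0.001], [0.001, 0.0, -1.0]]
ft_force: [-0.5, -0.4, 1.3]
grip_width: 0.0852
gripper_force: 0.0
```

Call:
servo_tool:
  steps:
    - {"tx": 0, "ty": 0, "tz": -0.5, "yaw": 0, "claw": 8.5}
    - {"tx": 0, "ty": 0, "tz": -0.5, "yaw": 0, "claw": 8.5}
    - {"tx": 0, "ty": 0, "tz": 0, "yaw": 0, "claw": 8.5}

```text
time_s: 6.8
position: [0.4498, -0.3386, 0.0157]
tool_rot: [[-0.966, 0.258, -0.0], [0.258, 0.966, 0.0], [0.0, 0.0, -1.0]]
ft_force: [0.3, -0.1, -0.5]
grip_width: 0.0854
gripper_force: 0.0
```

Call:
servo_tool:
  steps:
    - {"tx": 0, "ty": 0, "tz": -0.4, "yaw": 0, "claw": 8.5}
    - {"tx": 0, "ty": 0, "tz": -0.4, "yaw": 0, "claw": 8.5}
    - {"tx": 0, "ty": 0, "tz": 0, "yaw": 0, "claw": 2.5}
    - {"tx": 0, "ty": 0, "tz": 0, "yaw": 0, "claw": 2.5}
    - {"tx": 0, "ty": 0, "tz": 0, "yaw": 0, "claw": 2.5}
    - {"tx": 0, "ty": 0, "tz": 0, "yaw": 0, "claw": 2.5}
    - {"tx": 0, "ty": 0, "tz": 0, "yaw": 0, "claw": 2.5}
    - {"tx": 0, "ty": 0, "tz": 0, "yaw": 0, "claw": 2.5}
  newtons: 60

```text
time_s: 7.6
position: [0.45, -0.3388, 0.0081]
tool_rot: [[-0.966, 0.258, 0.001], [0.258, 0.966, -0.001], [-0.001, -0.0, -1.0]]
ft_force: [0.2, 0.2, 4.5]
grip_width: 0.0334
gripper_force: 59.9
```

Gripped at 33.4 mm with 60 N. I'll lift and carry it to just short of the post, then look from there.

Call:
servo_tool:
  steps:
    - {"tx": 0, "ty": 0, "tz": 2, "yaw": 0, "claw": 2.5}
    - {"tx": 0, "ty": 0, "tz": 4, "yaw": 0, "claw": 2.5}
    - {"tx": 0, "ty": 0, "tz": 4, "yaw": 0, "claw": 2.5}
    - {"tx": 0, "ty": 0, "tz": 4, "yaw": 0, "claw": 2.5}
    - {"tx": 0, "ty": 0, "tz": 4, "yaw": 0, "claw": 2.5}
    - {"tx": 0.3, "ty": 3, "tz": 0, "yaw": 0, "claw": 2.5}
    - {"tx": 0.6, "ty": 4.5, "tz": 0, "yaw": 0, "claw": 2.5}
    - {"tx": 0.6, "ty": 4.5, "tz": 0, "yaw": 0, "claw": 2.5}
    - {"tx": 0.6, "ty": 4.5, "tz": 0, "yaw": 0, "claw": 2.5}
    - {"tx": 0.6, "ty": 4.5, "tz": 0, "yaw": 0, "claw": 2.5}
    - {"tx": 0.6, "ty": 4.5, "tz": 0, "yaw": 0, "claw": 2.5}
    - {"tx": 0.6, "ty": 4.5, "tz": 0, "yaw": 0, "claw": 2.5}
    - {"tx": 0.6, "ty": 4.5, "tz": 0, "yaw": 0, "claw": 2.5}
    - {"tx": 0.6, "ty": 4.5, "tz": 0, "yaw": 0, "claw": 2.5}
    - {"tx": 0.3, "ty": 3, "tz": 0, "yaw": 0, "claw": 2.5}
    - {"tx": 0, "ty": 0, "tz": 0, "yaw": 0, "claw": 2.5}
    - {"tx": 0, "ty": 0, "tz": 0, "yaw": 0, "claw": 2.5}
    - {"tx": 0, "ty": 0, "tz": 0, "yaw": 0, "claw": 2.5}

```text
time_s: 9.4
position: [0.5037, 0.0806, 0.1876]
tool_rot: [[-0.966, 0.259, -0.0], [0.259, 0.966, -0.0], [0.0, -0.0, -1.0]]
ft_force: [-0.4, -0.1, 0.1]
grip_width: 0.0335
gripper_force: 59.7
```

```bash
python3 - <<'E'
from h import *
s=env.observe();print(s['position'],s['grip_width'])
m,im,d=grab('wrist','p1.png'); np.savez('p1.npz',im=im,d=d,T=m['T'],fovy=m['fovy'],cx=m['cx'],cy=m['cy'])
W=cloud(m,d);Z=W[...,2]
for name,A in (('post',(Z>.104)&(Z<.15)&(np.hypot(W[...,0]-.503,W[...,1]-.158)<.03)),('posttop',(Z>.1335)&(Z<.15)&(np.hypot(W[...,0]-.503,W[...,1]-.158)<.03)),('ring',(Z>.109)&(Z<.115)&(np.hypot(W[...,0]-.503,W[...,1]-.158)<.03)),
  ('cap',(Z>.17)&(Z<.235)&(np.hypot(W[...,0]-s['position'][0],W[...,1]-s['position'][1])<.019))):
    q=W[A]
    if len(q)>5:
        c,r=cv2.minEnclosingCircle(q[:,:2].astype(np.float32)); print(name,len(q),np.round(c,4),round(r,4),'z95',np.percentile(q[:,2],[2,95]).round(4),'mean',q.mean(0).round(4))
E
```

```text
[0.5037483  0.0805524  0.18757891] 0.03345119857698681
post 2745 [0.5062 0.1603] 0.0203 z95 [0.1077 0.1357] mean [0.5028 0.1579 0.1191]
posttop 304 [0.5054 0.16  ] 0.0075 z95 [0.1336 0.137 ] mean [0.5055 0.1598 0.1354]
ring 1538 [0.5062 0.1603] 0.0203 z95 [0.11   0.1132] mean [0.5028 0.158  0.1121]
cap 8726 [0.5037 0.0806] 0.0191 z95 [0.1899 0.2291] mean [0.4984 0.082  0.2218]
```

View pics/p1.png

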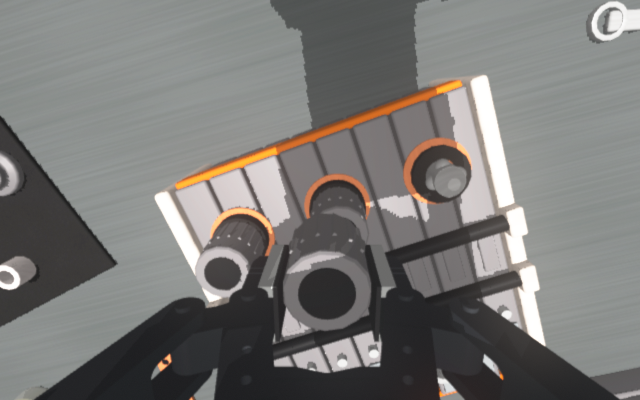

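The cap is held upright, with its black disc at (327,293). The bare post is at (450,180), measured at (0.506, 0.160). Next, the cap's offset in the grip.

```bash
python3 - <<'E'
from h import *
z=np.load('p1.npz'); m={k:z[k] for k in('T','fovy','cx','cy')}; d=z['d'];W=cloud(m,d)
q0=W[285:300,315:340,2];print('disc z',np.median(q0))
t=np.median(q0); A=(abs(W[...,2]-t)<.0025)&(d>0)
k,l,st,ce=cv2.connectedComponentsWithStats(A.astype(np.uint8)); i=l[292,327]; q=W[l==i]
print(st[i],ce[i],q.min(0),q.max(0)); e=q[:,:2]
R=np.array([[-.966,.259],[.259,.966]]); u=(e-[.50375,.08055])@R
print('tool xy range',u.min(0),u.max(0),'tilt fit',np.linalg.lstsq(np.c_[u,np.ones(len(u))],q[:,2],rcond=None)[0])
# dark disc
g=z['im'].mean(2)<60; B=g&(l==i); b=W[B]; c,r=cv2.minEnclosingCircle(b[:,:2].astype(np.float32)); print('disc',len(b),np.round(c,4),r,b.mean(0))
E
```

```text
disc z 0.22831595701188528
[ 263  250  128   81 6041] [326.42128787 289.47856315] [0.48570202 0.06047206 0.22581638] [0.52092025 0.1058819  0.23081595]
tool xy range [-0.01734875 -0.02353815] [0.01798973 0.02333019] tilt fit [-0.00536268  0.00135505  0.2278672 ]
disc 2474 [0.5026 0.081 ] 0.020562531426548958 [0.50285396 0.08082442 0.22834637]
```

Call:
servo_tool:
  steps:
    - {"tx": 0.1, "ty": 3, "tz": 0, "yaw": 0, "claw": 2.5}
    - {"tx": 0.1, "ty": 3, "tz": 0, "yaw": 0, "claw": 2.5}
    - {"tx": 0, "ty": 1.9, "tz": 0, "yaw": 0, "claw": 2.5}
    - {"tx": 0, "ty": 0, "tz": 0, "yaw": 0, "claw": 2.5}
    - {"tx": 0, "ty": 0, "tz": 0, "yaw": 0, "claw": 2.5}
    - {"tx": 0, "ty": 0, "tz": -2, "yaw": 0, "claw": 2.5}
    - {"tx": 0, "ty": 0, "tz": -2, "yaw": 0, "claw": 2.5}
    - {"tx": 0, "ty": 0, "tz": -0.6, "yaw": 0, "claw": 2.5}
    - {"tx": 0, "ty": 0, "tz": -0.5, "yaw": 0, "claw": 2.5}
    - {"tx": 0, "ty": 0, "tz": -0.5, "yaw": 0, "claw": 2.5}
    - {"tx": 0, "ty": 0, "tz": 0, "yaw": 0, "claw": 2.5}
    - {"tx": 0, "ty": 0, "tz": 0, "yaw": 0, "claw": 2.5}
  newtons: 80

```text
time_s: 10.65
position: [0.5061, 0.1603, 0.1322]
tool_rot: [[-0.966, 0.258, 0.001], [0.258, 0.966, 0.0], [-0.001, 0.0, -1.0]]
ft_force: [0.2, -0.6, -0.6]
grip_width: 0.0328
gripper_force: 80.4
```

Entry over the post's tip is free of force. Now pressing in small steps.

Call:
servo_tool:
  steps:
    - {"tx": 0, "ty": 0, "tz": -0.3, "yaw": 0, "claw": 2.5}
    - {"tx": 0, "ty": 0, "tz": -0.3, "yaw": 0, "claw": 2.5}
    - {"tx": 0, "ty": 0, "tz": -0.2, "yaw": 0, "claw": 2.5}
    - {"tx": 0, "ty": 0, "tz": 0, "yaw": 0, "claw": 2.5}

```text
time_s: 11.05
position: [0.5064, 0.1605, 0.1247]
tool_rot: [[-0.966, 0.258, 0.002], [0.258, 0.966, 0.0], [-0.002, 0.001, -1.0]]
ft_force: [-0.2, -0.7, 8.5]
grip_width: 0.033
gripper_force: 81.7
```

Call:
servo_tool:
  steps:
    - {"tx": 0, "ty": 0, "tz": -0.2, "yaw": 0, "claw": 2.5}
    - {"tx": 0, "ty": 0, "tz": -0.2, "yaw": 0, "claw": 2.5}
    - {"tx": 0, "ty": 0, "tz": -0.2, "yaw": 0, "claw": 2.5}
    - {"tx": 0, "ty": 0, "tz": -0.2, "yaw": 0, "claw": 2.5}
    - {"tx": 0, "ty": 0, "tz": 0, "yaw": 0, "claw": 2.5}

```text
time_s: 11.55
position: [0.5055, 0.1604, 0.1151]
tool_rot: [[-0.966, 0.258, -0.001], [0.258, 0.966, -0.0], [0.001, -0.0, -1.0]]
ft_force: [0.0, 0.1, -0.7]
grip_width: 0.033
gripper_force: 80.4
```

The force peaked at about 8.5 N and fell to nothing, so it has snapped. Now squeezing the ring.

Call:
servo_tool:
  steps:
    - {"tx": 0, "ty": 0, "tz": -0.2, "yaw": 0, "claw": 2.5}
    - {"tx": 0, "ty": 0, "tz": -0.2, "yaw": 0, "claw": 2.5}
    - {"tx": 0, "ty": 0, "tz": -0.1, "yaw": 0, "claw": 2.5}
    - {"tx": 0, "ty": 0, "tz": 0, "yaw": 0, "claw": 2.5}
    - {"tx": 0, "ty": 0, "tz": 0, "yaw": 0, "claw": 2.5}

```text
time_s: 12.05
position: [0.5059, 0.1604, 0.1116]
tool_rot: [[-0.966, 0.258, 0.001], [0.258, 0.966, -0.0], [-0.001, 0.0, -1.0]]
ft_force: [-3.2, -0.4, 8.5]
grip_width: 0.0329
gripper_force: 81.7
```

Call:
servo_tool:
  steps:
    - {"tx": 0, "ty": 0, "tz": -0.1, "yaw": 0, "claw": 2.5}
    - {"tx": 0, "ty": 0, "tz": 0, "yaw": 0, "claw": 2.5}
    - {"tx": 0, "ty": 0, "tz": 0, "yaw": 0, "claw": 2.5}
    - {"tx": 0, "ty": 0, "tz": 0, "yaw": 0, "claw": 2.5}

```text
time_s: 12.45
position: [0.5059, 0.1604, 0.1108]
tool_rot: [[-0.966, 0.258, 0.001], [0.258, 0.966, -0.0], [-0.001, 0.0, -1.0]]
ft_force: [-3.2, -0.9, 10.4]
grip_width: 0.0328
gripper_force: 81.8
```

```bash
python3 - <<'E'
from h import *
s=env.observe();print(s['position'],s['ft_force'],np.abs(s['qvel']).max())
m,im,d=grab('wrist');W=cloud(m,d)
f=200/np.tan(np.radians(m['fovy'])/2);z=np.median(W[285:300,315:340],axis=(0,1));print('cap top',z, 'cap bottom est',z[2]-.042)
E
```

```text
[0.50591592 0.16039358 0.11080771] [-3.20704716 -0.90764348 10.3979115 ] 0.07609879383016133
cap top [0.50469716 0.16084917 0.15150292] cap bottom est 0.10950291629130743
```

The force is 10.4 N, so the ring is about 3 mm down, and it grew at the ring's stiffness. The cap's mouth is about 9 mm above the pack. Handing in.

```bash
python3 -c "
from rig import env
print(env.close_job())"
```

```text
the job is handed in; nothing more can be done
None
```

I handed the job in with the cap snapped onto the bare post and the gripper still pressing at about 10 N, which puts the ring roughly 3 mm down; `close_job()` gave no verdict, so the judged result isn't known.

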